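# Set the filtration manifold's valves and put it on vacuum

## Task

Put the filtration manifold on vacuum by pushing its valve levers round with a fingertip: fully open the valve of the station that carries the funnel, and see that the valves of the two bare stations are fully closed (a lever in line with its pipe is open, across it is closed). Only once all three are set, push the yellow main valve in the left end of the header fully open. Leave the funnel and the things lying around where they are, and let go of everything at the end.

Things in the scene. Friction and masses are not known exactly. Their poses are not given: they have to be found in the camera images.
- manifold: steel header pipe of a vacuum filtration manifold, along its own y, top 65 mm high. Fixed. Origin on the worktop below its middle; +x away from the robot. Stations branch off at y = -130, 0, +130 mm, lever pivots at x = 60 mm; main valve in its left end at x = 0, y = 215 mm; at y = 272 mm a 19 mm pipe, 55 mm high, runs along +x to a grey outlet post, 93 mm high, at x = 260 mm
- station_funnel: station whose support carries the metal funnel. Fixed. Origin on the worktop below the lever's pivot; +x along its branch pipe, away from the header, to the filter support 95 mm on (68 mm across, rim 72 mm high). Valve body 38 mm wide, 72 mm high, under the lever. The three stations are alike, 130 mm apart, in an order that varies, all with the header's yaw
- station_bare_a: station with an empty filter support (no funnel), its valve left open. Fixed. Origin on the worktop below the lever's pivot; +x along its branch pipe, away from the header, to the filter support 95 mm on (68 mm across, rim 72 mm high). Valve body 38 mm wide, 72 mm high, under the lever. The three stations are alike, 130 mm apart, in an order that varies, all with the header's yaw
- station_bare_b: the other station with an empty filter support, its valve already closed. Fixed. Origin on the worktop below the lever's pivot; +x along its branch pipe, away from the header, to the filter support 95 mm on (68 mm across, rim 72 mm high). Valve body 38 mm wide, 72 mm high, under the lever. The three stations are alike, 130 mm apart, in an order that varies, all with the header's yaw
- valve_funnel (a joint): Value 0 = fully closed: the lever points across its pipe, along the station's -y (to the robot's right). Value 1.571 = fully open: the lever lies in line with its pipe and points along the station's -x (towards the robot, over the header); it opens clockwise seen from above. Hard stops at both ends; stays where it is left; turning it takes about 2 N (0.12 N m) at the grip. Starts closed or a little open.
- valve_bare_a (a joint): Value 0 = fully closed: the lever points across its pipe, along the station's -y (to the robot's right). Value 1.571 = fully open: the lever lies in line with its pipe and points along the station's -x (towards the robot, over the header); it opens clockwise seen from above. Hard stops at both ends; stays where it is left; turning it takes about 2 N (0.12 N m) at the grip. Starts open or half open.
- valve_bare_b (a joint): Value 0 = fully closed: the lever points across its pipe, along the station's -y (to the robot's right). Value 1.571 = fully open: the lever lies in line with its pipe and points along the station's -x (towards the robot, over the header); it opens clockwise seen from above. Hard stops at both ends; stays where it is left; turning it takes about 2 N (0.12 N m) at the grip. Starts closed and is to stay so.
- valve_main (a joint): Value 0 = fully closed: the lever points across the header, along the manifold's +x (away from the robot). Value 1.571 = fully open: the lever lies in line with the header and points along the manifold's +y (outward, to the robot's left); it opens counter-clockwise seen from above. Hard stops at both ends; stays where it is left; turning it takes about 2 N (0.12 N m) at the grip. Starts closed.
- valve_funnel_grip (a point): lever of the funnel station's valve: centre of its blue grip, 58 mm from the pivot axis. The grip is a bar 52 mm long (from 30 to 82 mm from the axis), 16 mm wide, 14 mm high, its top 99 mm and its underside 85 mm above the worktop; it turns with the lever, x axis outward along the lever.
- valve_funnel_pivot (a point): pivot axis (vertical) of the funnel station's valve's lever, at the height of the grip's centre, 92 mm above the worktop; turns with the lever, its x axis points outward along the lever
- valve_bare_a_grip (a point): lever of the first bare station's valve: centre of its blue grip, 58 mm from the pivot axis. The grip is a bar 52 mm long (from 30 to 82 mm from the axis), 16 mm wide, 14 mm high, its top 99 mm and its underside 85 mm above the worktop; it turns with the lever, x axis outward along the lever.
- valve_bare_a_pivot (a point): pivot axis (vertical) of the first bare station's valve's lever, at the height of the grip's centre, 92 mm above the worktop; turns with the lever, its x axis points outward along the lever
- valve_bare_b_grip (a point): lever of the second bare station's valve: centre of its blue grip, 58 mm from the pivot axis. The grip is a bar 52 mm long (from 30 to 82 mm from the axis), 16 mm wide, 14 mm high, its top 99 mm and its underside 85 mm above the worktop; it turns with the lever, x axis outward along the lever.
- valve_bare_b_pivot (a point): pivot axis (vertical) of the second bare station's valve's lever, at the height of the grip's centre, 92 mm above the worktop; turns with the lever, its x axis points outward along the lever
- valve_main_grip (a point): lever of the main valve: centre of its yellow grip, 58 mm from the pivot axis. The grip is a bar 52 mm long (from 30 to 82 mm from the axis), 16 mm wide, 14 mm high, its top 99 mm and its underside 85 mm above the worktop; it turns with the lever, x axis outward along the lever.
- valve_main_pivot (a point): pivot axis (vertical) of the main valve's lever, at the height of the grip's centre, 92 mm above the worktop; turns with the lever, its x axis points outward along the lever
- funnel: metal filter funnel, an open cup 65 mm across and 74 mm high standing loose in the 6 mm deep rim of its filter support; origin at the centre of its underside, 66 mm above the worktop (top at 140 mm). To be left where it stands
- filter_box: bystander: round flat box of membrane filters with a blue-green lid, 111 mm across, 22 mm high, to the right of the manifold; origin under its centre
- forceps: bystander: steel forceps lying on the worktop, 127 mm long along y, 9 mm high; origin under the centre
- petri_dish: bystander: clear petri dish, 62 mm across, 15 mm high, between the left station and the outlet pipe; origin under its centre
- sample_bottle: bystander: small white sample bottle with blue cap, 44 mm across, 90 mm high; origin under its centre
- support_funnel (a point): centre of the floor of the funnel station's filter support, 66 mm above the worktop
Not all that is in view belongs to the job. Leave any brown or red look-alike of the funnel alone.

How it is judged:
By the outcome, as a careful person would: the job done as asked, in the order asked, and still so for the second after the job is handed in, with the robot touching nothing.
It also fails if it takes over 51 s, if anything falls off the work surface, if the arm or the gripper's body presses on something with over 40 N, if the wrist force passes 120 N, or if a joint passes its speed limit or range.

## Robot

A 7-joint arm with a two-finger parallel gripper is mounted at the origin on a cart in front of the work surface, level with it; the furniture and walls round the work are solid. World frame = base frame: x ahead of the robot, y to its left, z up, the work surface at z = 0. Lengths are in m, angles in degrees, forces in N, time in s.
With the tool pointing down it reaches from about 0.425 to 0.875 m from the base axis. Payload 4.7 kg.
Tool frame: the origin (TCP) lies at the very end of the fingers, on their centre line; the grasp point (between the pads) lies env.hold_point_z behind it (env.hold_point_z is the distance from the TCP to the grasp point, in m); z points along the fingers, y is the line along which they close (so a half turn about z gives the same grasp; the last joint's range is limited). The gripper opens to 87 mm and grips with 3 to 60 N. Pads are 19 mm wide; open, the fingers measure 117 mm over their backs; the gripper's body (75 mm by 190 mm) begins 51 mm behind the grasp point.
Start: joints at [64.521, 18.392, -4.016, 83.108, 1.295, 78.541, -3.26], TCP at [0.288, -0.583, 0.223] pointing down, gripper open.
Joint ranges: [-163.93, 163.93], [-17.29, 119.83], [-79.2, 71.16], [3.27, 140.29], [-89.18, 269.18], [5.43, 117.66], [-154.24, 154.24]. Speed limits (degrees/s): [147.25, 147.25, 180, 180, 180, 180, 180].

## Interface

Orientations are given as [roll, pitch, yaw] about the fixed x, y, z axes, in that order (R = Rz(yaw) Ry(pitch) Rx(roll)).
In Python, from cell import env gives the robot as it stands.
- The arm moves only by the shell command python3 -m jog 'ROWS' [FORCE]. ROWS is JSON, a list of rows, each an object with "dp": the shift along the tool's x, y, z in cm, a list of three; "twist": the turn about the tool's z in degrees; "fingers": the opening, from 0 (shut) to 1 (fully open). A call has 1 to 8 rows; each row is the pose to reach, as a shift and turn from the pose commanded when the call began, along the tool's axes at that moment; what a row does not reach only later rows make up. A row lasts 1/8 s, in which the tool goes at most 62.5 mm and 10.7 degrees, less where a joint would pass 70% of its speed; a pose out of reach is approached as far as the arm can. A call with a gripper value outside its range is refused whole. The fingers move at their own pace and stop on an object; FORCE is the grip in N (left out, the last holds). Time passes only in rows, so rows that repeat a pose let the fingers close. It gives the time, the measured TCP pose, the force, the opening and the grip force at its end, in the units of the state.
- env.get_obs(): the state, without advancing time (a new reading comes with each control period).
- env.read_camera(name): name is "side" or "top"; returns a dict with "pixels" (384x512x3 uint8, blue, green, red), "depth" (384x512 float32, m along the optical axis (not along the pixel's ray), 0 where there is no reading), "fx", "fy", "cx", "cy" (pixels), "rvec" (rotation vector, rad) and "tvec" (3), from world to camera coordinates, as OpenCV has them. Camera axes: x right, y down, z forward; pixel columns grow to the right and rows downward; lengths in m; the calibration is good to about 2 mm. A picture is of the moment at which its call begins.
- env.sign_off(): hands the job in; it is judged then, once.
The state is a dict: "time_s": time; "qpos": joint angles; "joint_velocities": joint speeds; "effort": joint torques, N m; "tool_pos": TCP position; "tool_rot": TCP orientation; "force": force on the tool from outside, world axes, zero at the start; "wrist_torque": the same for the moment, N m; "grip_width": finger opening in m; "grasp_force": force on a finger pad.
Only numpy, scipy, OpenCV 4.12 (cv2) and the standard library are available. Lean on these libraries where they do the work, as an engineer would, in place of code of your own. Each camera call takes 0.05 s, during which the arm holds its last target. There are 200 camera calls.

## Working session

There is one attempt and no reset: what is moved stays moved. The work goes in short steps, Python scripts to look and compute and a shell command to move; the robot and the scene stay as the last step left them, time stands still between calls to the robot, and variables do not carry over. Pictures are saved under pics/ and viewed, at most 10 in all, crops included, and the job is handed in when it is done.

```bash
mkdir -p pics; cat > h.py <<'E'
from cell import env
import numpy as np, cv2
def cam(n):
    c=env.read_camera(n); R=cv2.Rodrigues(np.array(c["rvec"],float))[0]; t=np.array(c["tvec"],float).ravel()
    d=c["depth"]; v,u=np.mgrid[:d.shape[0],:d.shape[1]]
    P=np.stack([(u-c["cx"])/c["fx"]*d,(v-c["cy"])/c["fy"]*d,d],-1)
    W=(P-t)@R; W[d==0]=np.nan
    return c["pixels"],W
E
python3 - <<'E'
from h import *
for n in("top","side"):
    p,W=cam(n); cv2.imwrite(f"pics/{n}0.png",p); np.save(n+"W.npy",W); np.save(n+"P.npy",p)
o=env.get_obs(); print(o["tool_pos"],o["tool_rot"],o["time_s"],env.hold_point_z)
E
```

```text
[ 0.28760752 -0.58234365  0.22157857] [-1.79901612e+02  5.88626991e-03  2.62909358e+01] 0.1 0.0187
```

View pics/top0.png

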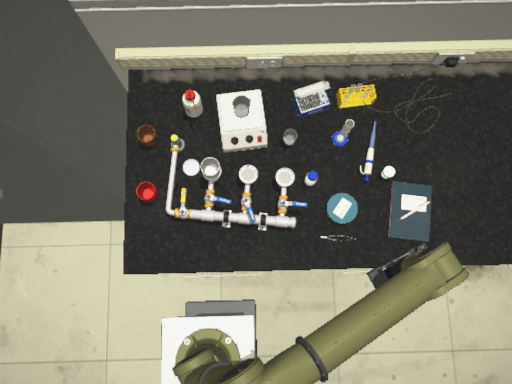

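View pics/side0.png

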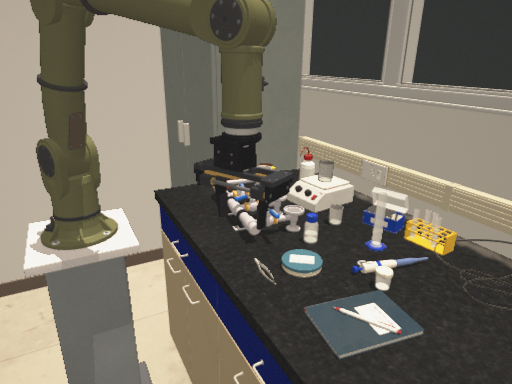

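The top view shows the funnel on the left station at (210,168). Its lever is nearly closed at (222,201), the middle lever is half open at (250,214), and the right one is closed at (298,204). The yellow main lever at (183,197) points away from the robot.

```bash
cat > meas.py <<'E'
from h import *
def meas(p,W):
    hsv=cv2.cvtColor(p,cv2.COLOR_BGR2HSV); z=W[...,2]
    for name,lo,hi in(("blue",(100,120,60),(125,255,255)),("yellow",(22,120,80),(35,255,255))):
        m=cv2.inRange(hsv,lo,hi)*((z>.088)&(z<.108)).astype(np.uint8)
        n,l,s,c=cv2.connectedComponentsWithStats(m)
        for i in range(1,n):
            if s[i,4]<12: continue
            q=W[l==i]; mu=q.mean(0); ev,V=np.linalg.eigh(np.cov(q[:,:2].T)); a=V[:,1]
            print(name,s[i,4],c[i].round(),mu.round(4),"len",np.ptp(q[:,:2]@a).round(3),"ang",np.degrees(np.arctan2(a[1],a[0])).round(1))
if __name__=="__main__":
    import sys
    p,W=cam("top"); meas(p,W)
    if len(sys.argv)>1: 
        cv2.imwrite("pics/"+sys.argv[1],cv2.resize(p[100:260,120:340],None,fx=3,fy=3,interpolation=cv2.INTER_CUBIC))
E
python3 - <<'E'
from h import *; from meas import meas
p,W=np.load("topP.npy"),np.load("topW.npy"); meas(p,W)
z=W[...,2]; print("funnel",np.nanmax(z[160:178,200:220]))
for (u,v) in((210,168),(248,174),(285,177)):
    q=W[v-14:v+15,u-14:u+15].reshape(-1,3); q=q[(q[:,2]>.06)]; 
    k=q[:,2]>q[:,2].max()-.012; (x,y),r=cv2.minEnclosingCircle(q[k][:,:2].astype(np.float32)); print((u,v),q[:,2].max(),x,y,r)
# header axis
m=(z>.058)&(z<.070); m[:195]=0; m[235:]=0; m[:,:190]=0; m[:,300:]=0
q=W[m]; print(len(q)); print(cv2.fitLine(q[:,:2].astype(np.float32),cv2.DIST_HUBER,0,.01,.01).ravel(), q[:,:2].min(0),q[:,:2].max(0))
cv2.imwrite("pics/crop0.png",cv2.resize(p[120:240,130:330],None,fx=4,fy=4,interpolation=cv2.INTER_CUBIC))
E
```

```text
blue 46 [313. 175.] [ 0.6257 -0.377   0.0918] len 0.03 ang 164.2
blue 31 [223. 199.] [ 0.5452 -0.0642  0.0971] len 0.048 ang 73.3
blue 37 [299. 203.] [ 0.5245 -0.3222  0.098 ] len 0.046 ang 81.2
blue 15 [249. 210.] [ 0.5073 -0.152   0.0989] len 0.024 ang 165.0
yellow 33 [174. 137.] [0.774  0.1077 0.0934] len 0.025 ang -145.5
yellow 44 [183. 195.] [0.5632 0.0747 0.0981] len 0.049 ang 172.5
funnel 0.14844620595974145
(210, 168) 0.14844620595974145 0.6549777984619141 -0.02206691913306713 0.03279025852680206
(248, 174) 0.08222763198493672 0.6410902142524719 -0.1504279226064682 0.03400208428502083
(285, 177) 0.0833069822976415 0.626579999923706 -0.27913913130760193 0.03384622931480408
744
[ 0.09274838  0.9956896   0.4906826  -0.10251091] [ 0.45162842 -0.31111213] [0.56563504 0.05384929]
```

View pics/crop0.png

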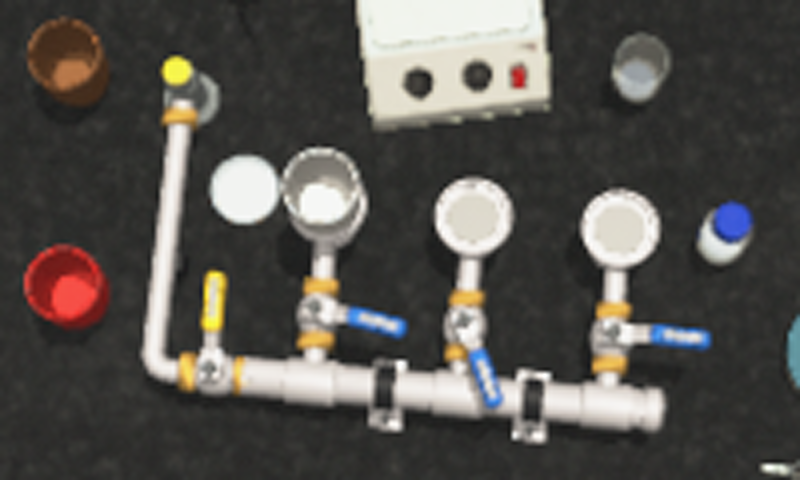

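```bash
cat > plan.py <<'E'
from h import *
from scipy.spatial.transform import Rotation as Ro
YAW=-6.3
ex=np.array([np.cos(np.radians(YAW)),np.sin(np.radians(YAW))]); ey=np.array([-ex[1],ex[0]])
PIV=dict(left=np.array([.5605,-.0116]),mid=np.array([.5467,-.140]),main=np.array([.5106,.0803]))
def contact(piv,a,s,gap=0,r=.06):
    """finger centre pushing lever at angle a (deg, manifold frame), s=+1 CCW, -1 CW; gap in m (neg = press)"""
    a=np.radians(a); u=np.array([np.cos(a),np.sin(a)]); t=s*np.array([-u[1],u[0]])
    sup=.0095*abs(t[0])+.015*abs(t[1])
    m=r*u-(.008+sup+gap)*t
    return PIV[piv]+m[0]*ex+m[1]*ey
def rows(targets):
    o=env.get_obs(); p=np.array(o["tool_pos"]); R=Ro.from_euler("xyz",o["tool_rot"],degrees=True).as_matrix()
    print("at",p.round(4),np.round(o["tool_rot"],1),"t",o["time_s"],"F",np.round(o["force"],1),"twist to align",round(o["tool_rot"][2]-YAW,1))
    for t in targets: print(np.round(t,3),(R.T@(np.array(t)-p)*100).round(2).tolist())
E
python3 - <<'E'
from plan import *
g=contact("mid",-150.7,1,.012)
p=env.get_obs()["tool_pos"][:2]
rows([[*(p+(g-p)*k),.2] for k in(.5,1)]+[[*g,.087]])
E
```

```text
at [ 0.2876 -0.5823  0.2216] [-179.9    0.    26.3] t 0.1 F [ 0.3 -0.4 -0.8] twist to align 32.6
[ 0.382 -0.356  0.2  ] [18.52, -16.14, 2.18]
[ 0.477 -0.129  0.2  ] [37.05, -32.29, 2.21]
[ 0.477 -0.129  0.087] [37.05, -32.27, 13.51]
```

```bash
python3 -m jog '[{"dp":[4.6,-4.0,1],"twist":8,"fingers":0},{"dp":[9.2,-8.1,2],"twist":16,"fingers":0},{"dp":[13.9,-12.1,2.2],"twist":24,"fingers":0},{"dp":[18.5,-16.1,2.2],"twist":32.6,"fingers":0},{"dp":[23.2,-20.2,2.2],"twist":32.6,"fingers":0},{"dp":[27.8,-24.2,2.2],"twist":32.6,"fingers":0},{"dp":[32.4,-28.2,2.2],"twist":32.6,"fingers":0},{"dp":[37.0,-32.3,2.2],"twist":32.6,"fingers":0}]' && python3 - <<'E'
from plan import *
g=contact("mid",-150.7,1,.012)
rows([[*g,.087]])
E
```

```text
time_s: 1.1
tool_pos: [0.4768, -0.1275, 0.2004]
tool_rot: [180.0, -0.0, -6.3]
force: [1.2, -0.5, -0.9]
grip_width: 0.0151
grasp_force: 0.0
at [ 0.4768 -0.1275  0.2004] [180.   -0.   -6.3] t 1.1 F [ 1.2 -0.5 -0.9] twist to align -0.0
[ 0.477 -0.129  0.087] [0.01, 0.12, 11.34]
```

```bash
python3 -m jog '[{"dp":[0,0.1,3],"fingers":0},{"dp":[0,0.1,6],"fingers":0},{"dp":[0,0.1,9],"fingers":0},{"dp":[0,0.1,11.3],"fingers":0},{"dp":[0,0.1,11.3],"fingers":0}]' && python3 - <<'E'
from plan import *
rows([[*contact("mid",a,1),.087] for a in (-150.7,-143,-136,-129,-122,-115,-108,-101,-95,-90)]+[[*contact("mid",-90,1,-.003),.087]])
p,W=cam("side"); cv2.imwrite("pics/s1.png",cv2.resize(p[120:270,180:340],None,fx=4,fy=4))
E
```

```text
validation failed for argument at $[0]...
```

```bash
python3 -m jog '[{"dp":[0,0.1,3],"twist":0,"fingers":0},{"dp":[0,0.1,6],"twist":0,"fingers":0},{"dp":[0,0.1,9],"twist":0,"fingers":0},{"dp":[0,0.1,11.3],"twist":0,"fingers":0},{"dp":[0,0.1,11.3],"twist":0,"fingers":0}]' && python3 - <<'E'
from plan import *
rows([[*contact("mid",a,1),.087] for a in (-150.7,-143,-136,-129,-122,-115,-108,-101,-95,-90)]+[[*contact("mid",-90,1,-.003),.087]])
p,W=cam("side"); cv2.imwrite("pics/s1.png",cv2.resize(p[120:270,180:340],None,fx=4,fy=4))
E
```

```text
time_s: 1.72
tool_pos: [0.4745, -0.1298, 0.0856]
tool_rot: [-179.9, 0.3, -6.3]
force: [-0.0, -0.1, -0.2]
grip_width: 0.0005
grasp_force: 0.0
at [ 0.4745 -0.1298  0.0856] [-179.9    0.3   -6.3] t 1.725 F [-0.  -0.1 -0.2] twist to align 0.0
[ 0.481 -0.14   0.087] [0.79, 0.91, -0.14]
[ 0.482 -0.149  0.087] [0.95, 1.78, -0.14]
[ 0.484 -0.157  0.087] [1.2, 2.56, -0.14]
[ 0.487 -0.165  0.087] [1.58, 3.32, -0.15]
[ 0.491 -0.172  0.087] [2.07, 4.04, -0.15]
[ 0.496 -0.179  0.087] [2.67, 4.69, -0.15]
[ 0.502 -0.186  0.087] [3.37, 5.26, -0.16]
[ 0.51  -0.191  0.087] [4.16, 5.73, -0.16]
[ 0.517 -0.195  0.087] [4.89, 6.04, -0.16]
[ 0.523 -0.198  0.087] [5.53, 6.22, -0.17]
[ 0.526 -0.198  0.087] [5.83, 6.22, -0.17]
```

View pics/s1.png

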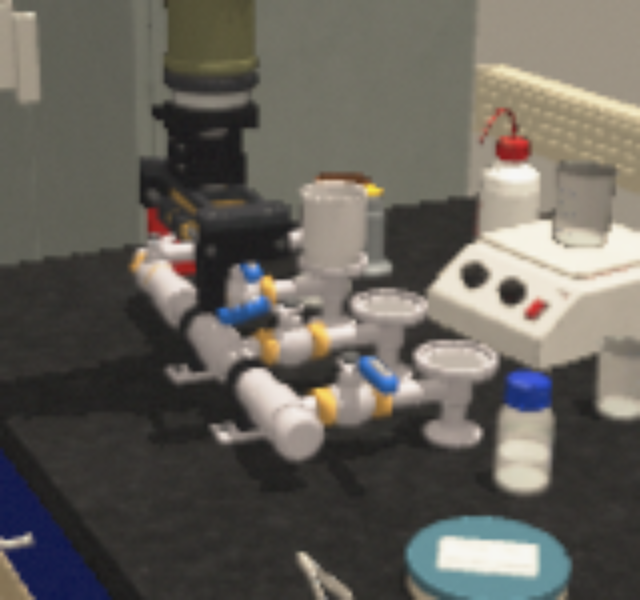

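The side view (4× crop) shows the finger down at about (215,280), just behind the middle lever at (245,310) on its left. That is the side to push from.

```bash
python3 -m jog '[{"dp":[0.8,0.9,0],"twist":0,"fingers":0},{"dp":[0.95,1.8,0],"twist":0,"fingers":0},{"dp":[1.2,2.6,0],"twist":0,"fingers":0},{"dp":[1.6,3.3,0],"twist":0,"fingers":0},{"dp":[2.1,4.0,0],"twist":0,"fingers":0},{"dp":[2.7,4.7,0],"twist":0,"fingers":0},{"dp":[3.4,5.3,0],"twist":0,"fingers":0},{"dp":[4.2,5.7,0],"twist":0,"fingers":0}]' && python3 - <<'E'
from plan import *
rows([[*contact("mid",a,1),.087] for a in (-101,-95,-90)]+[[*contact("mid",-90,1,-.004),.087]])
E
```

```text
time_s: 2.78
tool_pos: [0.5119, -0.1924, 0.0873]
tool_rot: [180.0, 0.0, -6.3]
force: [-1.7, 1.4, -0.2]
grip_width: 0.0004
grasp_force: 1.1
at [ 0.5119 -0.1924  0.0873] [180.    0.   -6.3] t 2.775 F [-1.7  1.4 -0.2] twist to align -0.0
[ 0.51  -0.191  0.087] [-0.25, -0.08, 0.03]
[ 0.517 -0.195  0.087] [0.49, 0.22, 0.03]
[ 0.523 -0.198  0.087] [1.13, 0.41, 0.03]
[ 0.527 -0.198  0.087] [1.53, 0.41, 0.03]
```

Contact force is about 2 N, as expected. I'll push on to the stop in small steps.

```bash
python3 -m jog '[{"dp":[0.5,0.2,0],"twist":0,"fingers":0},{"dp":[0.9,0.3,0],"twist":0,"fingers":0},{"dp":[1.1,0.4,0],"twist":0,"fingers":0},{"dp":[1.3,0.4,0],"twist":0,"fingers":0},{"dp":[1.3,0.4,0],"twist":0,"fingers":0}]'
```

```text
time_s: 3.4
tool_pos: [0.5188, -0.1956, 0.087]
tool_rot: [-179.9, 0.8, -6.3]
force: [-16.5, 6.2, 11.8]
grip_width: 0.0004
grasp_force: 8.4
```

```bash
python3 -m jog '[{"dp":[-2,0,0],"twist":0,"fingers":0},{"dp":[-4,0,-4],"twist":0,"fingers":0},{"dp":[-6.5,0,-8],"twist":0,"fingers":0},{"dp":[-7.5,0,-11],"twist":0,"fingers":0},{"dp":[-7.5,0,-11],"twist":0,"fingers":0}]'; python3 meas.py t2.png; python3 - <<'E'
from plan import *
g=contact("left",-100,-1,.014)
rows([[*g,.17],[*g,.087]])
E
```

```text
time_s: 4.03
tool_pos: [0.4517, -0.1903, 0.2009]
tool_rot: [179.8, -0.4, -6.4]
force: [0.6, -0.7, -1.1]
grip_width: 0.0008
grasp_force: 0.0
blue 43 [313. 174.] [ 0.6272 -0.3778  0.092 ] len 0.03 ang -159.4
blue 30 [223. 199.] [ 0.546  -0.0626  0.0969] len 0.047 ang 75.5
blue 36 [298. 203.] [ 0.5249 -0.322   0.0974] len 0.046 ang 81.4
yellow 12 [366.  90.] [ 0.9303 -0.5867  0.0983] len 0.015 ang 168.9
yellow 35 [174. 137.] [0.7744 0.1075 0.0935] len 0.024 ang -161.0
yellow 44 [183. 195.] [0.5626 0.0749 0.0976] len 0.05 ang 173.4
at [ 0.451  -0.1897  0.199 ] [179.9  -0.2  -6.3] t 4.075 F [-0.1 -0.3 -1.3] twist to align -0.0
[ 0.576 -0.079  0.17 ] [11.21, -12.42, 2.92]
[ 0.576 -0.079  0.087] [11.18, -12.44, 11.22]
```

View pics/t2.png

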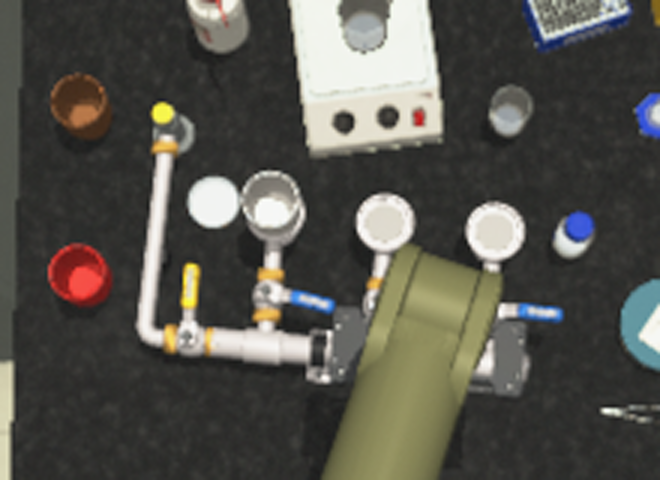

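The arm hides the middle lever here. I'll check it once the arm works on the funnel station, so I go there now.

```bash
python3 -m jog '[{"dp":[3.7,-4.1,0],"twist":0,"fingers":0},{"dp":[7.5,-8.3,0],"twist":0,"fingers":0},{"dp":[11.2,-12.4,0],"twist":0,"fingers":0},{"dp":[11.2,-12.4,2],"twist":0,"fingers":0},{"dp":[11.2,-12.4,5],"twist":0,"fingers":0},{"dp":[11.2,-12.4,8],"twist":0,"fingers":0},{"dp":[11.2,-12.4,11.2],"twist":0,"fingers":0},{"dp":[11.2,-12.4,11.2],"twist":0,"fingers":0}]'; python3 - <<'E'
from plan import *
rows([[*contact("left",a,-1),.087] for a in (-98,-105,-112,-119,-126,-133,-140,-147,-154,-161,-168,-175,-180)]+[[*contact("left",-180,-1,-.004),.087]])
p,W=cam("top"); cv2.imwrite("pics/t3.png",cv2.resize(p[120:240,150:330],None,fx=4,fy=4,interpolation=cv2.INTER_CUBIC))
E
```

```text
time_s: 5.08
tool_pos: [0.5722, -0.0774, 0.0815]
tool_rot: [-179.9, 0.4, -6.3]
force: [0.1, 0.1, -0.4]
grip_width: 0.0003
grasp_force: 0.0
at [ 0.5722 -0.0774  0.0815] [-179.9    0.4   -6.3] t 5.075 F [ 0.1  0.1 -0.4] twist to align 0.0
[ 0.565 -0.075  0.087] [-0.79, -0.2, -0.54]
[ 0.558 -0.075  0.087] [-1.4, -0.07, -0.54]
[ 0.552 -0.075  0.087] [-2.05, -0.01, -0.53]
[ 0.545 -0.074  0.087] [-2.73, -0.02, -0.53]
[ 0.538 -0.072  0.087] [-3.43, -0.12, -0.52]
[ 0.531 -0.07   0.087] [-4.14, -0.31, -0.52]
[ 0.525 -0.066  0.087] [-4.84, -0.6, -0.51]
[ 0.518 -0.062  0.087] [-5.51, -0.99, -0.51]
[ 0.513 -0.056  0.087] [-6.15, -1.48, -0.5]
[ 0.508 -0.049  0.087] [-6.74, -2.07, -0.5]
[ 0.503 -0.042  0.087] [-7.24, -2.76, -0.49]
[ 0.5   -0.034  0.087] [-7.65, -3.52, -0.49]
[ 0.498 -0.028  0.087] [-7.88, -4.12, -0.49]
[ 0.499 -0.024  0.087] [-7.88, -4.52, -0.49]
```

View pics/t3.png

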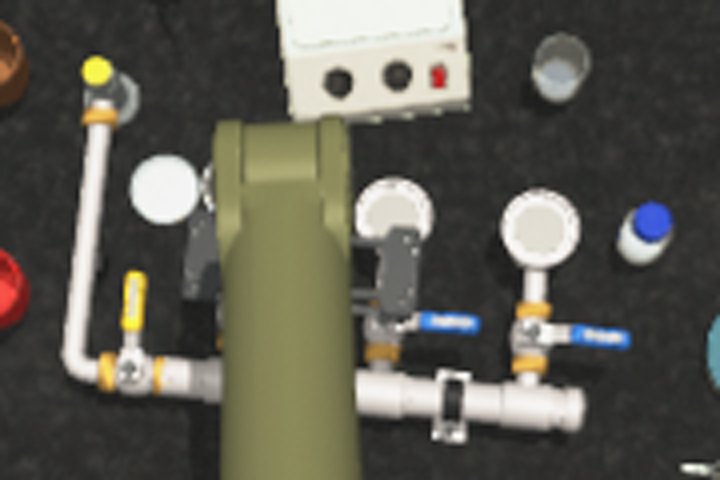

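The top view shows the middle lever at (450,322) closed and parallel to the right one at (600,336). I'll open the funnel valve next.

```bash
python3 -m jog '[{"dp":[-0.8,-0.2,-0.2],"twist":0,"fingers":0},{"dp":[-1.4,-0.1,-0.2],"twist":0,"fingers":0},{"dp":[-2.05,0,-0.2],"twist":0,"fingers":0},{"dp":[-2.7,0,-0.2],"twist":0,"fingers":0},{"dp":[-3.4,-0.1,-0.2],"twist":0,"fingers":0},{"dp":[-4.1,-0.3,-0.2],"twist":0,"fingers":0},{"dp":[-4.8,-0.6,-0.2],"twist":0,"fingers":0},{"dp":[-5.5,-1.0,-0.2],"twist":0,"fingers":0}]'; python3 - <<'E'
from plan import *
rows([[*contact("left",a,-1),.087] for a in (-147,-154,-161,-168,-175,-180)]+[[*contact("left",-180,-1,-.004),.087]])
E
```

```text
time_s: 6.12
tool_pos: [0.5206, -0.0619, 0.0874]
tool_rot: [180.0, 0.0, -6.3]
force: [2.2, -1.2, -0.8]
grip_width: 0.0002
grasp_force: 1.1
at [ 0.5206 -0.0619  0.0874] [180.    0.   -6.3] t 6.125 F [ 2.2 -1.2 -0.8] twist to align -0.0
[ 0.518 -0.062  0.087] [-0.22, -0.01, 0.04]
[ 0.513 -0.056  0.087] [-0.86, -0.5, 0.04]
[ 0.508 -0.049  0.087] [-1.44, -1.09, 0.04]
[ 0.503 -0.042  0.087] [-1.94, -1.78, 0.04]
[ 0.5   -0.034  0.087] [-2.36, -2.54, 0.04]
[ 0.498 -0.028  0.087] [-2.59, -3.14, 0.04]
[ 0.499 -0.024  0.087] [-2.59, -3.54, 0.04]
```

```bash
python3 -m jog '[{"dp":[-0.9,-0.5,0],"twist":0,"fingers":0},{"dp":[-1.4,-1.1,0],"twist":0,"fingers":0},{"dp":[-1.9,-1.8,0],"twist":0,"fingers":0},{"dp":[-2.4,-2.5,0],"twist":0,"fingers":0},{"dp":[-2.6,-3.0,0],"twist":0,"fingers":0},{"dp":[-2.6,-3.3,0],"twist":0,"fingers":0},{"dp":[-2.6,-3.3,0],"twist":0,"fingers":0}]'; python3 - <<'E'
from plan import *
rows([[*contact("left",-180,-1),.087]])
E
```

```text
time_s: 7.0
tool_pos: [0.4985, -0.0256, 0.0872]
tool_rot: [-180.0, 0.1, -6.3]
force: [-0.2, -0.9, 0.3]
grip_width: 0.0007
grasp_force: 0.1
at [ 0.4985 -0.0256  0.0872] [-1.8e+02  1.0e-01 -6.3e+00] t 7.0 F [-0.2 -0.9  0.3] twist to align 0.0
[ 0.498 -0.028  0.087] [0.01, 0.22, 0.02]
```

```bash
python3 -m jog '[{"dp":[0,-0.3,0],"twist":0,"fingers":0},{"dp":[0,-0.6,0],"twist":0,"fingers":0},{"dp":[0,-0.6,0],"twist":0,"fingers":0}]'; 
```

```text
time_s: 7.38
tool_pos: [0.4986, -0.0246, 0.0873]
tool_rot: [179.7, 0.1, -6.4]
force: [-2.6, -9.6, 1.4]
grip_width: 0.0005
grasp_force: 4.8
```

```bash
python3 -m jog '[{"dp":[0,-0.3,0],"twist":0,"fingers":0},{"dp":[0,-0.3,0],"twist":0,"fingers":0}]'; python3 -m jog '[{"dp":[0,2.0,0],"twist":0,"fingers":0},{"dp":[0,3,-4],"twist":0,"fingers":0},{"dp":[0,3,-8],"twist":0,"fingers":0},{"dp":[0,6,-11],"twist":0,"fingers":0},{"dp":[0,11,-11],"twist":0,"fingers":0},{"dp":[0,16,-11],"twist":0,"fingers":0},{"dp":[0,16,-11],"twist":0,"fingers":0}]'; python3 meas.py t4.png; python3 - <<'E'
from plan import *
g=contact("main",0,1,.014)
rows([[*g,.2],[*g,.087]])
E
```

```text
time_s: 7.62
tool_pos: [0.4986, -0.0245, 0.0873]
tool_rot: [179.5, 0.1, -6.5]
force: [-2.9, -14.4, 2.9]
grip_width: 0.0005
grasp_force: 7.6
time_s: 8.5
tool_pos: [0.4814, -0.1807, 0.1972]
tool_rot: [180.0, 0.0, -6.8]
force: [0.2, -0.1, -0.3]
grip_width: 0.0004
grasp_force: 0.0
blue 45 [313. 175.] [ 0.6261 -0.3767  0.0913] len 0.028 ang -162.4
blue 18 [295. 203.] [ 0.5255 -0.3088  0.0987] len 0.021 ang -137.3
blue 16 [303. 204.] [ 0.5234 -0.3379  0.0985] len 0.032 ang 58.8
yellow 33 [174. 137.] [0.7743 0.1074 0.0936] len 0.023 ang -175.2
yellow 45 [183. 195.] [0.5629 0.0748 0.0972] len 0.049 ang 172.6
at [ 0.4821 -0.1777  0.1972] [-179.9    0.    -6.5] t 8.55 F [ 0.9  0.9 -0.6] twist to align -0.2
[0.566 0.037 0.2  ] [5.9, -22.28, -0.26]
[0.566 0.037 0.087] [5.91, -22.27, 11.04]
```

View pics/t4.png

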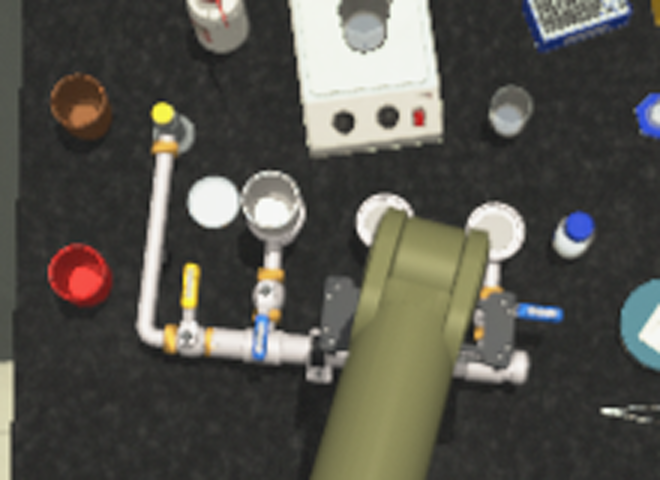

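The funnel lever, from (268,295) to (260,355), now lies in line with its pipe. I move above the main valve and check the middle and right levers numerically before opening it.

```bash
python3 -m jog '[{"dp":[1.2,-4.5,0],"twist":-0.2,"fingers":0},{"dp":[2.4,-9,0],"twist":-0.2,"fingers":0},{"dp":[3.6,-13.5,0],"twist":-0.2,"fingers":0},{"dp":[4.8,-18,0],"twist":-0.2,"fingers":0},{"dp":[5.9,-22.3,0],"twist":-0.2,"fingers":0},{"dp":[5.9,-22.3,0],"twist":-0.2,"fingers":0}]'; python3 meas.py; python3 - <<'E'
from plan import *
g=contact("main",0,1,.014)
rows([[*g,.087]])
E
```

```text
time_s: 9.3
tool_pos: [0.5656, 0.0463, 0.1976]
tool_rot: [-179.8, 0.0, -5.5]
force: [-0.6, 0.1, -0.2]
grip_width: 0.0006
grasp_force: 0.0
blue 51 [313. 174.] [ 0.6264 -0.3769  0.0917] len 0.03 ang 152.6
blue 36 [262. 200.] [ 0.54   -0.1963  0.0971] len 0.049 ang 84.9
blue 38 [299. 203.] [ 0.5242 -0.3223  0.0984] len 0.046 ang 80.4
blue 12 [206. 207.] [ 0.5208 -0.007   0.0977] len 0.014 ang 171.8
yellow 24 [173. 136.] [0.7762 0.1094 0.0935] len 0.021 ang 137.1
at [0.5653 0.043  0.1974] [-179.9    0.    -5.8] t 9.35 F [-0.4 -0.1 -1.1] twist to align 0.5
[0.566 0.037 0.087] [0.16, 0.62, 11.04]
```

Middle grip at (0.540, -0.196) and right grip at (0.524, -0.322) are exactly one station pitch apart, so both are closed. The main valve is next.

```bash
python3 -m jog '[{"dp":[0.1,0.3,0],"twist":0,"fingers":0},{"dp":[0.1,0.3,3],"twist":0,"fingers":0},{"dp":[0.1,0.3,6],"twist":0,"fingers":0},{"dp":[0.1,0.3,9],"twist":0,"fingers":0},{"dp":[0.1,0.3,10.9],"twist":0,"fingers":0},{"dp":[0.1,0.3,10.9],"twist":0,"fingers":0}]'; python3 - <<'E'
from plan import *
rows([[*contact("main",a,1),.087] for a in (0,7,14,21,28,35,42,49,56,63,70,77,84,90)])
E
```

```text
time_s: 10.1
tool_pos: [0.5651, 0.0348, 0.0873]
tool_rot: [180.0, 0.2, -6.2]
force: [0.5, 0.0, 0.5]
grip_width: 0.0006
grasp_force: 0.0
at [0.5651 0.0348 0.0873] [180.    0.2  -6.2] t 10.1 F [0.5 0.  0.5] twist to align 0.1
[0.568 0.051 0.087] [0.08, -1.63, 0.03]
[0.571 0.057 0.087] [0.33, -2.27, 0.03]
[0.573 0.064 0.087] [0.51, -2.97, 0.02]
[0.575 0.071 0.087] [0.6, -3.7, 0.02]
[0.576 0.079 0.087] [0.59, -4.47, 0.02]
[0.576 0.087 0.087] [0.48, -5.26, 0.02]
[0.574 0.095 0.087] [0.26, -6.05, 0.02]
[0.572 0.103 0.087] [-0.08, -6.81, 0.02]
[0.568 0.11  0.087] [-0.54, -7.54, 0.03]
[0.563 0.118 0.087] [-1.11, -8.22, 0.03]
[0.557 0.124 0.087] [-1.78, -8.81, 0.03]
[0.55  0.13  0.087] [-2.54, -9.31, 0.03]
[0.542 0.135 0.087] [-3.38, -9.7, 0.03]
[0.535 0.138 0.087] [-4.15, -9.93, 0.03]
```

```bash
python3 -m jog '[{"dp":[0.1,-1.0,0],"twist":0,"fingers":0},{"dp":[0.1,-1.6,0],"twist":0,"fingers":0},{"dp":[0.3,-2.3,0],"twist":0,"fingers":0},{"dp":[0.5,-3.0,0],"twist":0,"fingers":0},{"dp":[0.6,-3.7,0],"twist":0,"fingers":0},{"dp":[0.6,-4.5,0],"twist":0,"fingers":0},{"dp":[0.5,-5.3,0],"twist":0,"fingers":0},{"dp":[0.3,-6.0,0],"twist":0,"fingers":0}]'; python3 - <<'E'
from plan import *
rows([[*contact("main",a,1),.087] for a in (42,49,56,63,70,77,84,90)])
E
```

```text
time_s: 11.1
tool_pos: [0.5757, 0.0958, 0.0885]
tool_rot: [-180.0, -0.0, -6.1]
force: [0.0, -2.3, 0.1]
grip_width: 0.0006
grasp_force: 1.0
at [0.5757 0.0958 0.0885] [-180.    -0.    -6.1] t 11.1 F [ 0.  -2.3  0.1] twist to align 0.2
[0.574 0.095 0.087] [-0.14, 0.13, 0.15]
[0.572 0.103 0.087] [-0.48, -0.64, 0.15]
[0.568 0.11  0.087] [-0.93, -1.37, 0.15]
[0.563 0.118 0.087] [-1.5, -2.04, 0.15]
[0.557 0.124 0.087] [-2.17, -2.64, 0.15]
[0.55  0.13  0.087] [-2.93, -3.14, 0.15]
[0.542 0.135 0.087] [-3.77, -3.53, 0.15]
[0.535 0.138 0.087] [-4.54, -3.76, 0.15]
```

```bash
python3 -m jog '[{"dp":[-0.5,-0.6,0],"twist":0,"fingers":0},{"dp":[-0.9,-1.4,0],"twist":0,"fingers":0},{"dp":[-1.5,-2.0,0],"twist":0,"fingers":0},{"dp":[-2.2,-2.6,0],"twist":0,"fingers":0},{"dp":[-2.9,-3.1,0],"twist":0,"fingers":0},{"dp":[-3.7,-3.5,0],"twist":0,"fingers":0},{"dp":[-4.4,-3.75,0],"twist":0,"fingers":0},{"dp":[-4.6,-3.75,0],"twist":0,"fingers":0}]'; python3 -m jog '[{"dp":[-0.3,0,0],"twist":0,"fingers":0},{"dp":[-0.3,0,0],"twist":0,"fingers":0}]'
```

```text
time_s: 12.1
tool_pos: [0.5335, 0.1382, 0.0887]
tool_rot: [-179.9, -0.0, -6.1]
force: [1.4, 1.5, -0.6]
grip_width: 0.0005
grasp_force: 0.9
time_s: 12.35
tool_pos: [0.5325, 0.1383, 0.0889]
tool_rot: [-179.9, -0.2, -6.1]
force: [3.8, 1.6, -3.7]
grip_width: 0.0005
grasp_force: 2.6
```

```bash
python3 -m jog '[{"dp":[-0.3,0,0],"twist":0,"fingers":0},{"dp":[-0.5,0,0],"twist":0,"fingers":0},{"dp":[-0.5,0,0],"twist":0,"fingers":0}]'
```

```text
time_s: 12.72
tool_pos: [0.5322, 0.1383, 0.0893]
tool_rot: [-179.7, -0.7, -6.2]
force: [16.4, 1.4, -12.1]
grip_width: 0.0004
grasp_force: 8.2
```

The finger is at the stop: 16 N with no further motion. I back off along +x, rise, and move clear to the far left for a full check.

```bash
python3 -m jog '[{"dp":[2.2,0,0],"twist":0,"fingers":0},{"dp":[2.5,0,-4],"twist":0,"fingers":0},{"dp":[2.5,0,-8],"twist":0,"fingers":0},{"dp":[2.5,-4,-13],"twist":0,"fingers":0},{"dp":[-1,-9,-14],"twist":0,"fingers":0},{"dp":[-5,-14,-14],"twist":0,"fingers":0},{"dp":[-9,-19,-14],"twist":0,"fingers":0},{"dp":[-9,-19,-14],"twist":0,"fingers":0}]'; python3 meas.py t5.png
```

```text
time_s: 13.72
tool_pos: [0.4512, 0.3425, 0.2289]
tool_rot: [-179.9, 0.1, -5.5]
force: [-0.5, -0.0, -0.6]
grip_width: 0.0003
grasp_force: 0.0
blue 44 [313. 175.] [ 0.6259 -0.3772  0.0913] len 0.031 ang 154.7
blue 36 [262. 200.] [ 0.54   -0.1963  0.097 ] len 0.049 ang 84.2
blue 38 [299. 203.] [ 0.5243 -0.3223  0.0981] len 0.046 ang 82.0
blue 13 [207. 216.] [ 0.4894 -0.0075  0.0958] len 0.029 ang 156.6
yellow 14 [366.  90.] [ 0.9307 -0.5859  0.0973] len 0.015 ang -154.7
yellow 33 [174. 137.] [0.775  0.1079 0.0923] len 0.022 ang -157.2
yellow 44 [165. 209.] [0.5153 0.1341 0.0975] len 0.049 ang 82.9
```

View pics/t5.png

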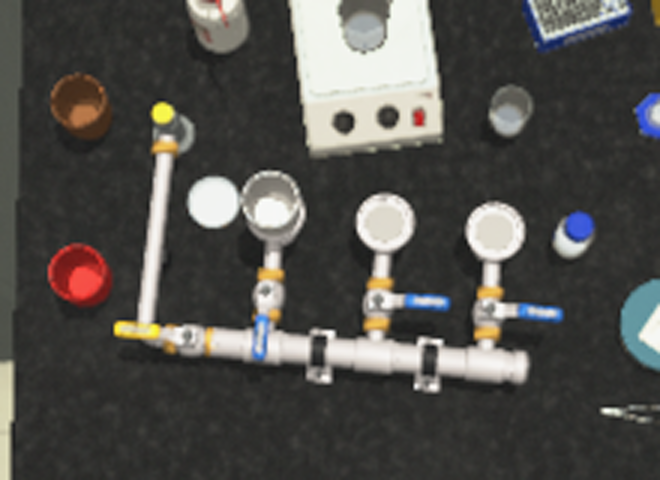

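The final picture shows the funnel lever at (260,335) in line with its pipe and both bare levers, at (425,301) and (540,312), across theirs. The main lever at (137,329) is in line with the header. The funnel and the other objects are unmoved, and the arm is clear.

```bash
python3 -c "from cell import env; print(env.sign_off())"
```

```text
the job is handed in; nothing more can be done
None
```

The manifold is on vacuum and handed in after about 14 s of robot time: the funnel valve is fully open, both bare valves are closed, and the main valve was opened last; I left the right-hand bare valve as it was, since it measured closed to within about 2°.

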